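# Hold the bench magnifier over the red ring

### The job

On the jeweller's bench, draw the hand magnifier out of its sloping holder and turn it so that its lens lies level, then keep it held in the air with the middle of the lens straight above the red stone, about 8 cm higher than the stone, for a look through the glass. Finish while still holding it there, steady and carried by the gripper alone; do not let go or put it down. Leave the rings on their stands and everything else on the bench where they are.

Things in the scene. Friction and masses are not known exactly. Their poses are not given: they have to be found in the camera images.
- magnifier: hand magnifier, loose, about 110 g: straight white handle 145 mm long, 20 wide (its y), 14 thick (its z), with a round brass-rimmed lens 68 across, 8 thick, on its end. Origin: middle of the handle's free end, which sits in the holder; x along the handle to the lens, z square to the lens (lens level when z is vertical, either face up). In the holder x points up at 45 degrees, z up and back
- mag_grip (a point): middle of the bare part of the handle, between holder mouth and lens, mid width and thickness: a good place to grip across the 20 mm width. 108 mm from the free end, 69 mm from the lens's centre; axes as the magnifier. About 30 mm of handle are bare either way. Under it runs a fixed brass rib 8 mm wide; fingers can pass on both sides of it
- lens (a point): centre of the magnifier's lens, 177 mm from the handle's free end; same axes as the magnifier
- holder: the magnifier's holder, fixed to the bench: a dark wooden foot 160 mm by 70 mm and 12 mm thick, with a sloping rectangular socket. Origin: centre of the foot's underside; z up, x towards the side to which the handle rises (45 degrees)
- socket_floor (a point): centre of the closed bottom of the holder's socket, where the handle's free end rests, 35 mm above the bench. The socket is 75 mm deep along the slope, with 2 mm of play at each side and 3 mm above; the handle slides out freely along its own length, lens first
- stand_red: the loose stand of the ring with the red stone; origin: centre of its underside; z up
- stone_red (a point): red 15 mm stone of a gold ring that stands upright on top of a loose round white display stand with a red foot and red collar; the point is the stone's centre, 56 mm above the bench, over the middle of the stand (stand 52 mm across at the foot, 64 mm tall to the top of the stone, 250 g). The ring to be looked at
- stand_blue: the loose stand of the ring with the blue stone, otherwise like the red one; leave alone; origin: centre of its underside
- stand_green: the loose stand of the ring with the green stone, otherwise like the red one; leave alone; origin: centre of its underside
- bench_block: loose steel bench block, 75 x 75 x 22 mm; leave alone; origin: centre of its underside
- hammer: loose hammer with a wooden handle, lying on the bench; leave alone; origin: on its underside, x along it towards the head
- dish: loose white dish, 90 mm across, 30 mm tall; leave alone; origin: centre of its underside
- jar: loose amber jar, 52 mm across, 60 mm tall; leave alone; origin: centre of its underside
There are look-alikes about, which are no part of the job. There is more than one size of the magnifier; the job needs the middle-sized. Leave any black or pink look-alike of the stand_red alone.

How it is judged:
By the outcome, as a careful person would: the job done as asked, in the order asked, and still so for the second after the job is handed in, while the arm keeps its last pose, push and grip.
It also fails if it takes over 35 s, if anything falls off the work surface, if the arm or the gripper's body presses on something with over 40 N, if the wrist force passes 120 N, or if a joint passes its speed limit or range.

### The arm

A 6-joint arm with a two-finger parallel gripper is mounted at the origin on the work surface. World frame = base frame: x ahead of the robot, y to its left, z up, the work surface at z = 0. Lengths are in m, angles in rad, forces in N, time in s.
With the tool pointing down it reaches from about 0.325 to 0.875 m from the base axis. Payload 4.4 kg.
Tool frame: the origin (TCP) lies midway between the tips of the shut fingers; the grasp point (between the pads) lies 19 mm behind it; z points along the fingers, y is the direction in which the jaws open and shut (so a half turn about z gives the same grasp; the last joint's range is limited). The gripper opens to 85 mm and grips with 20 to 120 N. Pads are 22 mm wide; open, the fingers measure 114 mm over their backs; the gripper's body (76 mm by 85 mm) begins 54 mm behind the grasp point. The pads swing forward as they close: fully open they stand 13 mm farther back than shut.
Start: joints at [1.014, 0.207, 1.542, -0, 1.393, -0.15], TCP at [0.228, 0.528, 0.231] pointing down, gripper open.
Joint ranges: [-2.73, 2.73], [-0.86, 2.22], [0.23, 2.46], [-1.11, 4.25], [0.08, 2.63], [-2.82, 2.82]. Speed limits (rad/s): [2.79, 2.79, 3.14, 3.14, 3.14, 3.14].

### API

Orientations are given as a unit quaternion [x, y, z, w].
In Python, from workcell import observe, read_camera, get_calibration, hand_in, recognise, pinpoint gives the robot as it stands. The module is installed in compiled form; this text tells all that it offers.
- The arm moves only by the tool apply_moves, never from a script. Its argument "steps" is a list of rows, each an object of numbers: "x", "y", "z": the shift along the tool's x, y, z as a fraction of full scale; "wx", "wy", "wz": the turn, a rotation vector about the tool's x, y, z as a fraction of full scale; "jaw": the closure, from 0 (fully open) to 1 (shut). A call has exactly 8 rows; each row is the pose to reach, as a shift and turn from the pose commanded when the call began, along the tool's axes at that moment; what a row does not reach only later rows make up. Full scale, the value 1, is 500 mm for a shift and 60 degrees for a turn. A row lasts 1/10 s, in which the tool goes at most 50 mm and 8.59 degrees, less where a joint would pass 70% of its speed; a pose out of reach is approached as far as the arm can. A call with a number of a shift or a turn outside -1 to 1 is refused whole. A call with a gripper value outside its range is refused whole. The fingers move at their own pace and stop on an object; "grip_force" is the grip in N (left out, the last holds). Time passes only in rows, so rows that repeat a pose let the fingers close, or fill a call up. It gives the time, the measured TCP pose, the force and the opening at its end, in the units of the state.
- observe(): the state, without advancing time (a new reading comes with each control period).
- read_camera(name): name is "scene" or "top"; returns the picture (420x560x3 uint8, blue, green, red); there is no depth.
- get_calibration(name): a dict with "camera_matrix" (3x3 intrinsics, pixels), "k1" (the pictures are not rectified: a ray, as slopes to the right and down, at radius r is drawn at 1 + k1 r^2 times it, then the intrinsics apply), "pose" (4x4, takes a point from camera to world coordinates). Camera axes: x right, y down, z forward; pixel columns grow to the right and rows downward; lengths in m; the calibration is good to about 2 mm. A picture is of the moment at which its call begins. get_calibration takes no time and is no camera call.
- hand_in(): hands the job in, once; it reports no verdict.
Trained networks look in the newest picture that a camera, given by its name, has taken for a name from the list of things; names that differ only in an ending like _2 or _b are one class to them, and where a whole thing is asked for, a point or a joint stands for the part that bears it (a point fixed in the world has none). Each returns a list of dicts, best first, with "p" (0 to 1); they miss things now and then, are a little off and sometimes report something else, mostly with a low value. They report only what shows in the picture. A call takes as long as a camera call. They do not tell look-alikes from the thing itself.
- recognise(target, camera): "box" ([left, top, right, bottom] in pixels, round what is visible of it).
- pinpoint(target, camera): "xy" ([column, row] in pixels: a listed point, or the origin of a listed thing).
The state is a dict: "time_s": time; "joint_positions": joint angles; "qd": joint speeds; "tau": joint torques, N m; "tcp_pos": TCP position; "eef_rot": TCP orientation; "ft_force": force on the tool from outside, world axes, zero at the start; "ft_torque": the same for the moment, N m; "opening": finger opening in m.
Only numpy, scipy, OpenCV 4.12 (cv2) and the standard library are available. Lean on these libraries where they do the work, as an engineer would, in place of code of your own. Each camera call takes 0.05 s, during which the arm holds its last target.

## Working session

There is one attempt and no reset: what is moved stays moved. The work goes in short steps, Python scripts to look and compute and a tool call to move; the robot and the scene stay as the last step left them, time stands still between calls to the robot, and variables do not carry over. Pictures are saved under pics/ and viewed, and the job is handed in when it is done.

Besides the shell and the picture viewer there is one more tool, called after "Call:" by a JSON object that holds its "method" and its "body". apply_moves: Moves the arm, as the interface text tells. Shift numbers are shares of 500 mm and turn numbers shares of 60 degrees, none past 1 either way. Its arguments: {"type":"object","properties":{"steps":{"type":"array"},"grip_force":{"type":"number"}},"required":["steps"]}

```bash
mkdir -p pics; ls; python3 - <<'E'
from workcell import *
import cv2
print(observe())
for c in ["scene","top"]:
    im=read_camera(c); cv2.imwrite(f"pics/{c}0.png",im)
    k=get_calibration(c); print(c,k)
E
```

```text
pics
{'time_s': 0.0, 'joint_positions': array([ 1.01349453e+00,  2.07446401e-01,  1.54294976e+00,  3.87864932e-06,
        1.39348232e+00, -1.50513616e-01]), 'qd': array([ 0.00115086, -0.00027097,  0.00078311, -0.00064817,  0.00045221,
       -0.00066592]), 'tau': array([ 2.85852420e-04, -3.83015227e+01, -2.91598499e+01, -1.80801539e-04,
        1.02534730e-02, -4.12980881e-06]), 'tcp_pos': array([0.22712145, 0.52742822, 0.23011275]), 'eef_rot': array([ 2.01994820e-01,  9.79385923e-01, -1.07142165e-03, -3.97885530e-04]), 'ft_force': array([-0.56948498,  0.7858974 , -0.15948474]), 'ft_torque': array([ 0.02153817, -0.02051006, -0.00652928]), 'opening': 0.08540856343643681}
scene {'camera_matrix': array([[394.66374296,   0.        , 284.35347376],
       [  0.        , 394.66374296, 208.96400936],
       [  0.        ,   0.        ,   1.        ]]), 'k1': 0.012663298176553456, 'pose': array([[ 0.84211856,  0.44991038, -0.29734993,  0.79582374],
       [ 0.53914541, -0.6894809 ,  0.4836717 , -0.50759437],
       [ 0.01259183, -0.56762377, -0.82319178,  0.99219461],
       [ 0.        ,  0.        ,  0.        ,  1.        ]])}
top {'camera_matrix': array([[429.81629196,   0.        , 282.56020489],
       [  0.        , 429.81629196, 219.43595903],
       [  0.        ,   0.        ,   1.        ]]), 'k1': -0.11531993291558214, 'pose': array([[ 2.79301761e-02, -9.79589148e-01,  1.99060309e-01,
         2.32286856e-01],
       [-9.99597605e-01, -2.83571848e-02,  7.06050593e-04,
         1.45292081e-02],
       [ 4.95315047e-03, -1.98999928e-01, -9.79986987e-01,
         1.47197752e+00],
       [ 0.00000000e+00,  0.00000000e+00,  0.00000000e+00,
         1.00000000e+00]])}
```

View pics/scene0.png

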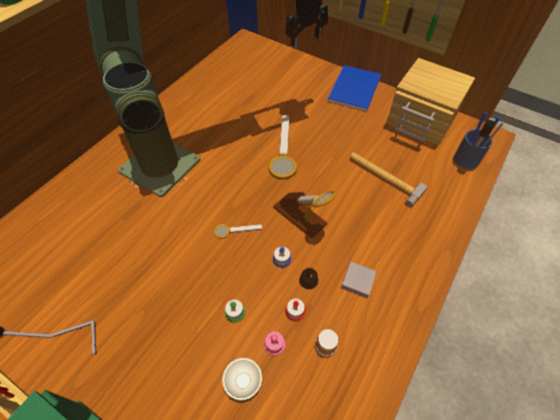

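View pics/top0.png

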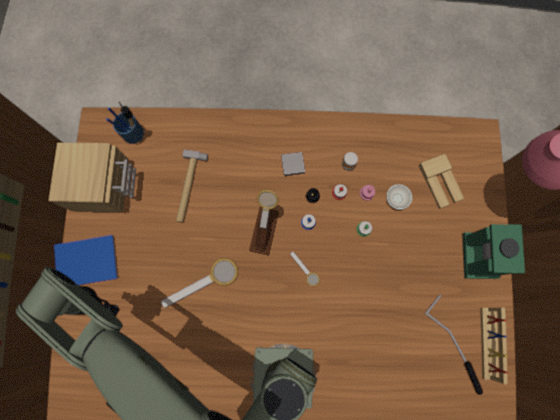

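```bash
python3 - <<'E'
from workcell import *
for c in ["scene","top"]:
    for t in ["magnifier","mag_grip","lens","socket_floor","holder","stone_red","stand_red"]:
        print(c,t,[(round(d['p'],2),[round(float(v)) if 0 else round(float(v),1) for v in d['xy']]) for d in pinpoint(t,c)])
print(observe()['time_s'])
E
```

```text
scene magnifier [(0.91, [287.5, 200.6]), (0.72, [284.4, 116.0]), (0.6, [259.7, 225.6]), (0.34, [380.9, 177.4])]
scene mag_grip [(0.85, [279.9, 147.1]), (0.85, [239.1, 227.3]), (0.6, [307.6, 199.2])]
scene lens [(0.87, [325.7, 196.5]), (0.77, [218.2, 230.3]), (0.64, [284.0, 167.7])]
scene socket_floor [(0.9, [286.5, 196.4])]
scene holder [(0.94, [300.6, 213.9])]
scene stone_red [(0.91, [273.2, 338.7]), (0.71, [311.1, 271.7]), (0.61, [296.8, 303.1])]
scene stand_red [(0.91, [306.9, 279.1]), (0.79, [275.9, 343.3]), (0.7, [294.0, 308.4]), (0.35, [295.3, 301.1]), (0.21, [234.6, 312.0])]
top magnifier [(0.77, [160.8, 304.8]), (0.51, [292.7, 253.2])]
top mag_grip [(0.72, [264.3, 217.1]), (0.61, [198.8, 284.9]), (0.47, [301.9, 267.8])]
top lens [(0.88, [268.2, 195.8]), (0.85, [221.5, 270.9]), (0.52, [312.6, 278.7])]
top socket_floor [(0.7, [259.9, 242.5])]
top holder [(0.95, [261.9, 233.8])]
top stone_red [(0.59, [342.2, 188.0]), (0.5, [313.6, 189.5]), (0.47, [367.4, 186.0])]
top stand_red [(0.59, [340.3, 196.5]), (0.59, [367.4, 194.7]), (0.43, [315.7, 198.1])]
0.8
```

```bash
cat > h.py <<'E'
import numpy as np, cv2
from workcell import *
from scipy.optimize import least_squares
from scipy.spatial.transform import Rotation as R
CAL={c:get_calibration(c) for c in("scene","top")}
def proj(P,c):
    k=CAL[c];T=np.linalg.inv(k['pose']);p=T[:3,:3]@np.asarray(P,float)+T[:3,3]
    s=p[:2]/p[2];s=s*(1+k['k1']*(s@s));K=k['camera_matrix']
    return K[:2,:2]@s+K[:2,2]
def ray(uv,c):
    k=CAL[c];K=k['camera_matrix'];d=(np.asarray(uv,float)-K[:2,2])/K[0,0];s=d.copy()
    for _ in range(20): s=d/(1+k['k1']*(s@s))
    return k['pose'][:3,3],k['pose'][:3,:3]@np.r_[s,1]
def onz(uv,c,z):
    o,d=ray(uv,c);return o+d*(z-o[2])/d[2]
def tri(a,b):
    f=lambda P:np.r_[proj(P,"scene")-a,proj(P,"top")-b]
    r=least_squares(f,[.5,0,.1]);return r.x,r.fun
def crop(im,u,v,w,h,s):
    return cv2.resize(im[v:v+h,u:u+w],None,fx=s,fy=s,interpolation=cv2.INTER_CUBIC)
E
python3 - <<'E'
from h import *
np.set_printoptions(precision=4,suppress=True)
for n,a,b in [("lens",[325.7,196.5],[268.2,195.8]),("grip",[307.6,199.2],[264.3,217.1]),("floor",[286.5,196.4],[259.9,242.5]),("holder",[300.6,213.9],[261.9,233.8]),("stone",[296.8,303.1],[342.2,188.0]),("stand",[294,308.4],[340.3,196.5])]:
    print(n,*tri(a,b))
print(onz([296.8,303.1],"scene",.056),onz([342.2,188],"top",.056),onz([294,308.4],"scene",0),onz([340.3,196.5],"top",0))
def f(p):
    x,y,t=p; e=[]
    for d,a,b in [(.177,[325.7,196.5],[268.2,195.8]),(.108,[307.6,199.2],[264.3,217.1]),(0,[286.5,196.4],[259.9,242.5])]:
        P=np.array([x+d*.7071*np.cos(t),y+d*.7071*np.sin(t),.035+d*.7071])
        e+=[*(proj(P,"scene")-a),*(proj(P,"top")-b)]
    return e
r=least_squares(f,[.35,.03,0],loss='soft_l1');print(r.x,r.fun)
s=cv2.imread("pics/scene0.png");t=cv2.imread("pics/top0.png")
cv2.imwrite("pics/c1.png",crop(s,200,160,190,200,3)[:600]);cv2.imwrite("pics/c2.png",crop(t,220,140,180,130,4))
E
```

```text
lens [0.5692 0.0623 0.1767] [-0.0375  0.008  -0.0277 -0.0376]
grip [0.514  0.074  0.1102] [ 0.3072 -0.0654  0.2274  0.2898]
floor [0.4384 0.0875 0.0522] [ 0.5579 -0.118   0.4126  0.4927]
holder [ 0.4834  0.0894 -0.0085] [-1.1472  0.2434 -0.8478 -1.0405]
stone [ 0.636  -0.1825  0.0629] [-0.6412  0.1349 -0.5998 -0.6839]
stand [ 0.6253 -0.1803  0.0046] [-1.7367  0.3646 -1.6138 -1.8101]
[ 0.636 -0.179  0.056] [ 0.6356 -0.1855  0.056 ] [ 0.6278 -0.1755  0.    ] [ 0.6201 -0.1866  0.    ]
[ 0.4403  0.0887 -0.1746] [-1.6693  1.6113 -1.4337  2.9858  1.0831 -0.4204 -0.2108 -0.2689  1.2172
  3.2921  0.2975  0.6593]
```

View pics/c1.png

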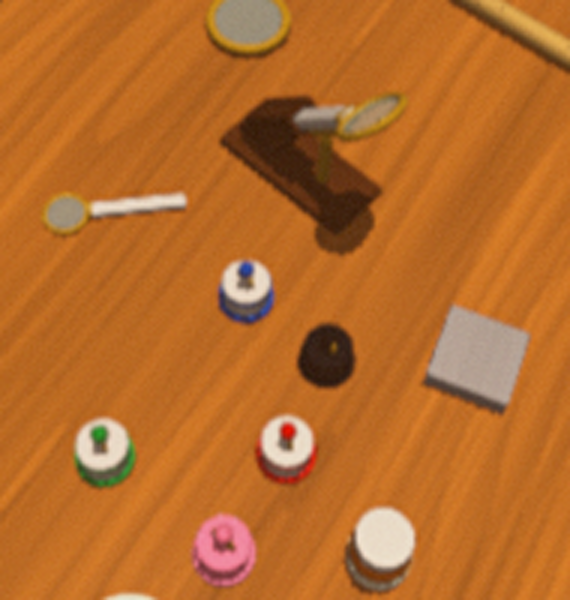

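View pics/c2.png

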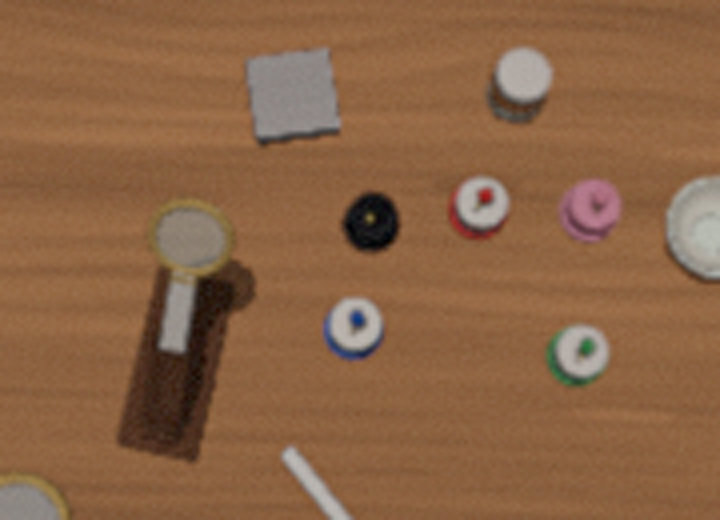

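```bash
cat >> h.py <<'E'
def magpts(x,y,t):
    ex=np.array([np.cos(t),np.sin(t),1])*[.70711,.70711,.70711]; ez=np.array([-np.cos(t),-np.sin(t),1])*.70711; ey=np.cross(ez,ex)
    return np.array([x,y,.035]),ex,ey,ez
E
python3 - <<'E'
from h import *
np.set_printoptions(precision=4,suppress=True)
print(tri([323.5,198.7],[268,199.5]),tri([307.3,199.7],[264.5,218.7]),tri([296,304],[341.2,189.2]))
def f(p):
    o,ex,ey,ez=magpts(*p); e=[]
    for d,a,b in [(.177,[323.5,198.7],[268,199.5]),(.108,[307.3,199.7],[264.5,218.7])]:
        P=o+d*ex
        e+=[*(proj(P,"scene")-a),*(proj(P,"top")-b)]
    return e
r=least_squares(f,[.35,.03,0]);print(r.x,r.fun)
o,ex,ey,ez=magpts(*r.x)
print("grip",o+.108*ex,"lens",o+.177*ex)
for c,u,v,w,h,s in[("scene",260,170,100,90,6),("top",235,175,70,90,6)]:
    im=crop(cv2.imread(f"pics/{c}0.png"),u,v,w,h,s)
    def pt(P): return tuple(np.round((proj(P,c)-[u,v]+.5)*s).astype(int))
    def poly(L): cv2.polylines(im,[np.array([pt(P) for P in L])],True,(255,255,0),1)
    q=np.linspace(0,6.28,40)
    for z in(-.004,.004): poly([o+ex*(.177+.034*np.cos(a))+ey*.034*np.sin(a)+ez*z for a in q])
    for z in(-.007,.007): poly([o+ex*a+ey*b+ez*z for a,b in((.075,-.01),(.075,.01),(.143,.01),(.143,-.01))])
    cx=np.array([np.cos(r.x[2]),np.sin(r.x[2]),0]);cy=np.array([-cx[1],cx[0],0])
    hc=o*[1,1,0]+cx*.045
    poly([hc+cx*a+cy*b+[0,0,.012] for a,b in((-.08,-.035),(-.08,.035),(.08,.035),(.08,-.035))])
    cv2.imwrite(f"pics/ov_{c}.png",im)
E
```

```text
(array([0.5626, 0.0639, 0.16  ]), array([-0.3738,  0.08  , -0.2765, -0.3708])) (array([0.5114, 0.0747, 0.1046]), array([-0.1961,  0.0417, -0.1452, -0.1844])) (array([ 0.634 , -0.1813,  0.0518]), array([-0.4304,  0.0905, -0.4017, -0.4569]))
[ 0.4378  0.0845 -0.1629] [-0.7312 -0.2491 -0.3799 -0.0041  0.0458 -0.4761  0.5914 -1.1378]
grip [0.5132 0.0721 0.1114] lens [0.5614 0.0642 0.1602]
```

View pics/ov_scene.png

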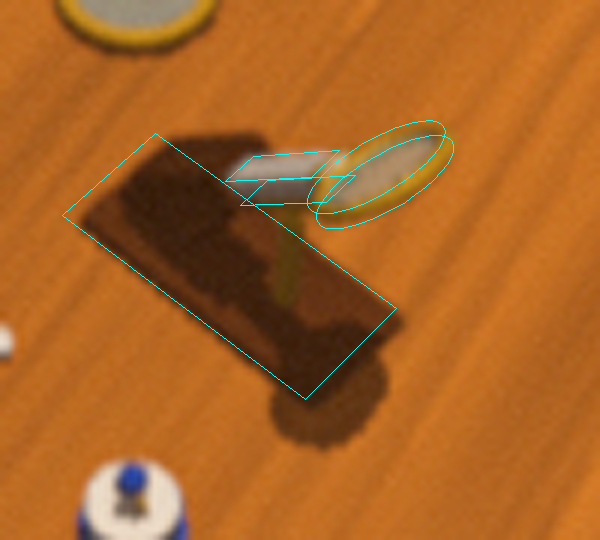

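View pics/ov_top.png

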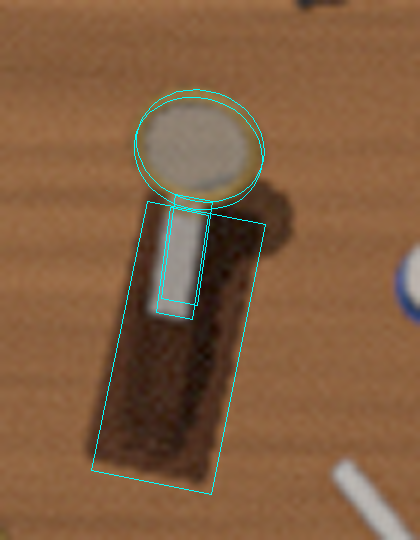

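```bash
cat >> h.py <<'E'
def goal(tip,Rt):
    s=observe();R0=R.from_quat(s['eef_rot'])
    d=R0.inv().apply(np.asarray(tip)-s['tcp_pos'])/.5
    w=(R0.inv()*R.from_matrix(Rt)).as_rotvec()/(np.pi/3)
    print("t",s['time_s'],"tcp",s['tcp_pos'].round(4),"shift",d.round(4),"turn",w.round(4))
GRIP=np.array([.512,.0735,.109]);YAW=-.175
_,EX,EY,EZ=magpts(0,0,YAW)
RG=np.c_[-EX,EY,-EZ]
E
python3 - <<'E'
from h import *
goal(GRIP-EZ*(.019-.13),RG)
print(np.linalg.det(RG))
E
```

```text
t 0.8 tcp [0.2275 0.5281 0.2313] shift [-0.7295 -0.646   0.0876] turn [-0.0868 -0.7465 -0.2099]
1.0000182084828866
```

Call:
{"method": "apply_moves", "body": {"steps": [{"x": -0.04, "y": -0.035, "z": 0.005, "wx": -0.005, "wy": -0.04, "wz": -0.01, "jaw": 0}, {"x": -0.11, "y": -0.1, "z": 0.013, "wx": -0.013, "wy": -0.11, "wz": -0.03, "jaw": 0}, {"x": -0.18, "y": -0.16, "z": 0.022, "wx": -0.022, "wy": -0.19, "wz": -0.05, "jaw": 0}, {"x": -0.25, "y": -0.22, "z": 0.03, "wx": -0.03, "wy": -0.26, "wz": -0.07, "jaw": 0}, {"x": -0.32, "y": -0.28, "z": 0.038, "wx": -0.038, "wy": -0.33, "wz": -0.09, "jaw": 0}, {"x": -0.39, "y": -0.345, "z": 0.047, "wx": -0.047, "wy": -0.4, "wz": -0.11, "jaw": 0}, {"x": -0.45, "y": -0.4, "z": 0.054, "wx": -0.054, "wy": -0.46, "wz": -0.13, "jaw": 0}, {"x": -0.5, "y": -0.44, "z": 0.06, "wx": -0.06, "wy": -0.51, "wz": -0.145, "jaw": 0}], "grip_force": 60}}

```text
time_s: 1.6
tcp_pos: [0.3699, 0.2252, 0.2009]
eef_rot: [0.12, 0.956, -0.023, 0.265]
ft_force: [0.7, -0.5, -0.7]
opening: 0.0856
```

```bash
python3 - <<'E'
from h import *
goal(GRIP-EZ*(.019-.13),RG); print(observe()['joint_positions'].round(3))
E
```

```text
t 1.6 tcp [0.3699 0.2252 0.2009] shift [-0.1539 -0.2368  0.1181] turn [-0.0267 -0.2345 -0.0644]
[ 0.627 -0.266  2.164 -0.499  0.927 -0.454]
```

Call:
{"method": "apply_moves", "body": {"steps": [{"x": -0.02, "y": -0.03, "z": 0.015, "wx": -0.003, "wy": -0.03, "wz": -0.008, "jaw": 0}, {"x": -0.045, "y": -0.07, "z": 0.035, "wx": -0.008, "wy": -0.07, "wz": -0.02, "jaw": 0}, {"x": -0.07, "y": -0.11, "z": 0.055, "wx": -0.012, "wy": -0.11, "wz": -0.03, "jaw": 0}, {"x": -0.1, "y": -0.15, "z": 0.075, "wx": -0.017, "wy": -0.15, "wz": -0.04, "jaw": 0}, {"x": -0.125, "y": -0.19, "z": 0.095, "wx": -0.021, "wy": -0.19, "wz": -0.05, "jaw": 0}, {"x": -0.145, "y": -0.225, "z": 0.11, "wx": -0.025, "wy": -0.22, "wz": -0.06, "jaw": 0}, {"x": -0.154, "y": -0.237, "z": 0.118, "wx": -0.027, "wy": -0.234, "wz": -0.064, "jaw": 0}, {"x": -0.154, "y": -0.237, "z": 0.118, "wx": -0.027, "wy": -0.234, "wz": -0.064, "jaw": 0}]}}

```text
time_s: 2.4
tcp_pos: [0.4343, 0.0876, 0.187]
eef_rot: [0.083, 0.921, -0.033, 0.38]
ft_force: [-0.8, 0.1, 0.5]
opening: 0.0856
```

```bash
python3 - <<'E'
from h import *
goal(GRIP-EZ*(.019-.04),RG); print(observe()['joint_positions'].round(3))
for c,u,v,w,h,s in[("scene",240,110,130,100,6),("top",200,170,130,100,6)]:
    im=read_camera(c); im=crop(im,u,v,w,h,s)
    S=observe(); Rt=R.from_quat(S['eef_rot']).as_matrix()
    for P,col in((S['tcp_pos'],(0,255,0)),(S['tcp_pos']+.111*Rt[:,2],(255,255,0))):
        cv2.circle(im,tuple(np.round((proj(P,c)-[u,v]+.5)*s).astype(int)),4,col,-1)
    cv2.imwrite(f"pics/a_{c}.png",im)
E
```

```text
t 2.4 tcp [0.4343 0.0876 0.187 ] shift [-0.0019 -0.0004  0.18  ] turn [-0.0016 -0.0032 -0.0033]
[ 0.181 -0.419  2.404 -0.571  0.474 -0.79 ]
```

View pics/a_scene.png

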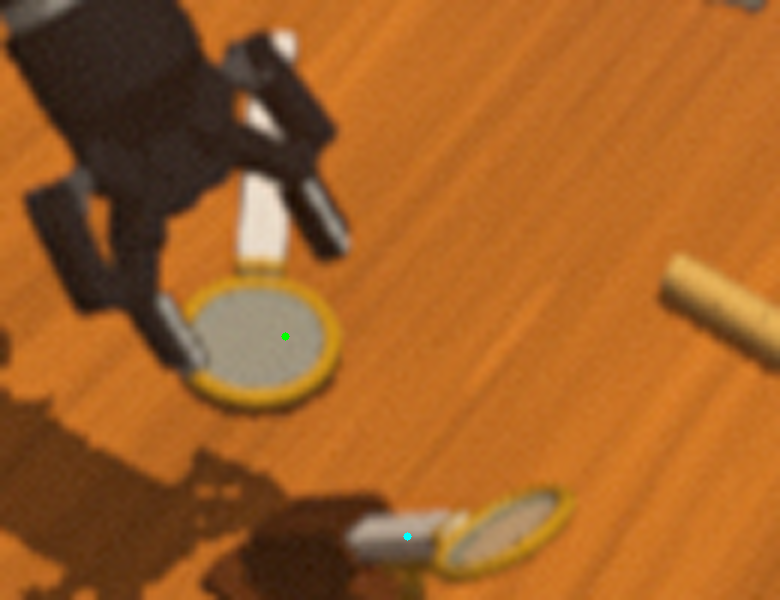

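View pics/a_top.png

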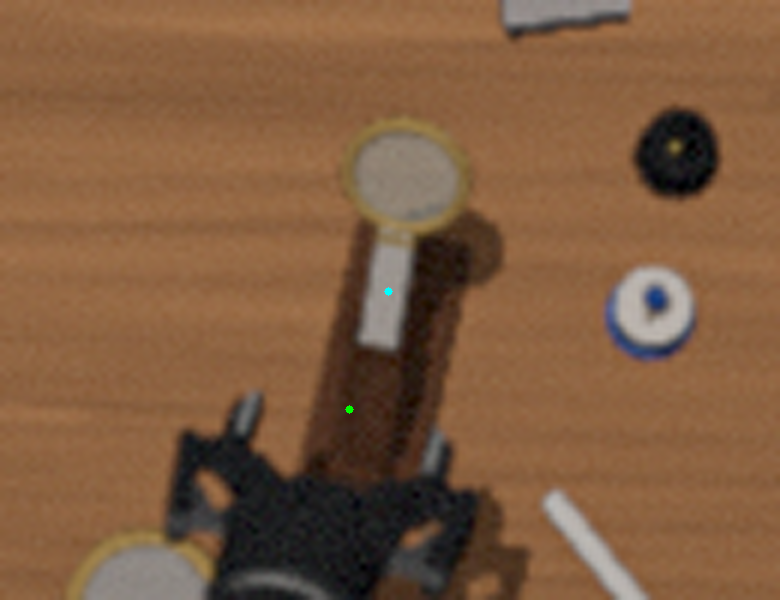

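Call:
{"method": "apply_moves", "body": {"steps": [{"x": 0, "y": 0, "z": 0.03, "jaw": 0}, {"x": -0.001, "y": 0, "z": 0.07, "jaw": 0}, {"x": -0.002, "y": 0, "z": 0.11, "jaw": 0}, {"x": -0.002, "y": 0, "z": 0.15, "jaw": 0}, {"x": -0.002, "y": 0, "z": 0.19, "jaw": 0}, {"x": -0.002, "y": 0, "z": 0.225, "jaw": 0}, {"x": -0.002, "y": 0, "z": 0.25, "jaw": 0}, {"x": -0.002, "y": 0, "z": 0.26, "jaw": 0}]}}

```text
schema error: expected keys x, y, z, wx, wy, wz, jaw
```

```bash
python3 - <<'E'
from h import *
goal(GRIP-EZ*(.019),RG); print(observe()['joint_positions'].round(3))
for c,u,v,w,h,s in[("scene",240,110,130,120,5),("top",220,170,100,100,6)]:
    im=read_camera(c); im=crop(im,u,v,w,h,s)
    cv2.imwrite(f"pics/b_{c}.png",im)
E
```

```text
t 2.5 tcp [0.4349 0.0889 0.1879] shift [-0.0003 -0.0035  0.2608] turn [ 0.0003 -0.0023 -0.0022]
[ 0.183 -0.419  2.402 -0.571  0.475 -0.79 ]
```

View pics/b_scene.png

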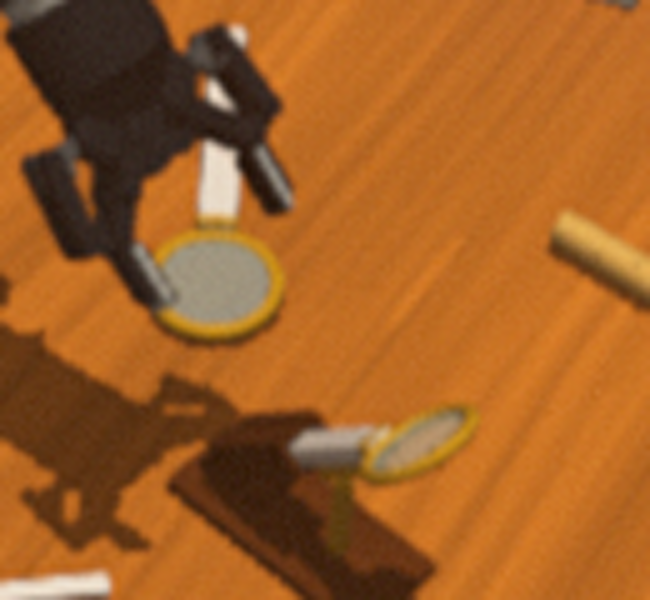

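View pics/b_top.png

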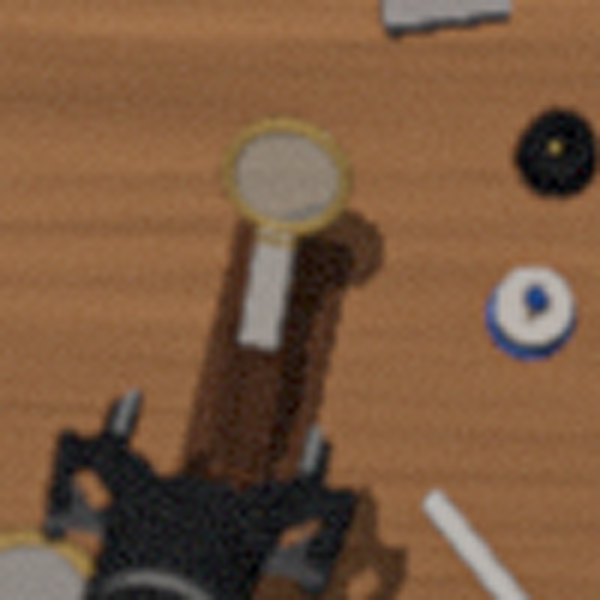

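The pictures still show the hand backed off above the handle because the call was refused for missing keys. I'll resend it with every key filled in.

Call:
{"method": "apply_moves", "body": {"steps": [{"x": 0, "y": 0, "z": 0.03, "wx": 0, "wy": -0.002, "wz": -0.002, "jaw": 0}, {"x": -0.001, "y": -0.001, "z": 0.07, "wx": 0, "wy": -0.002, "wz": -0.002, "jaw": 0}, {"x": -0.001, "y": -0.002, "z": 0.11, "wx": 0, "wy": -0.002, "wz": -0.002, "jaw": 0}, {"x": -0.001, "y": -0.002, "z": 0.15, "wx": 0, "wy": -0.002, "wz": -0.002, "jaw": 0}, {"x": -0.001, "y": -0.002, "z": 0.19, "wx": 0, "wy": -0.002, "wz": -0.002, "jaw": 0}, {"x": -0.001, "y": -0.002, "z": 0.225, "wx": 0, "wy": -0.002, "wz": -0.002, "jaw": 0}, {"x": -0.001, "y": -0.002, "z": 0.25, "wx": 0, "wy": -0.002, "wz": -0.002, "jaw": 0}, {"x": -0.001, "y": -0.002, "z": 0.26, "wx": 0, "wy": -0.002, "wz": -0.002, "jaw": 0}]}}

```text
time_s: 3.4
tcp_pos: [0.5265, 0.0702, 0.106]
eef_rot: [0.079, 0.924, -0.031, 0.374]
ft_force: [0.2, -0.3, -0.4]
opening: 0.0854
```

```bash
python3 - <<'E'
from h import *
goal(GRIP-EZ*(.019),RG); print(observe()['joint_positions'].round(3))
for c,u,v,w,h,s in[("scene",240,110,130,120,5),("top",220,170,100,100,6)]:
    im=read_camera(c); im=crop(im,u,v,w,h,s)
    cv2.imwrite(f"pics/c_{c}.png",im)
E
```

```text
t 3.4 tcp [0.5265 0.0702 0.106 ] shift [0.0165 0.0014 0.0129] turn [ 0.0057 -0.0154  0.0023]
[ 0.065  0.018  2.287 -1.109  0.179 -0.297]
```

View pics/c_scene.png

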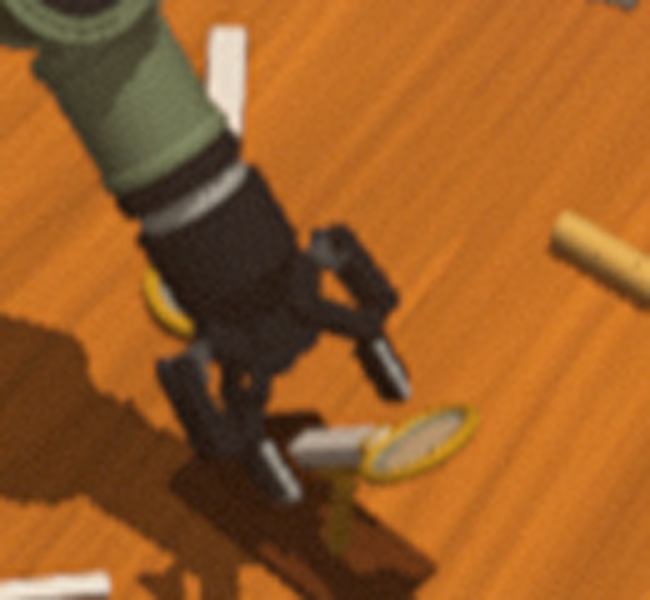

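View pics/c_top.png

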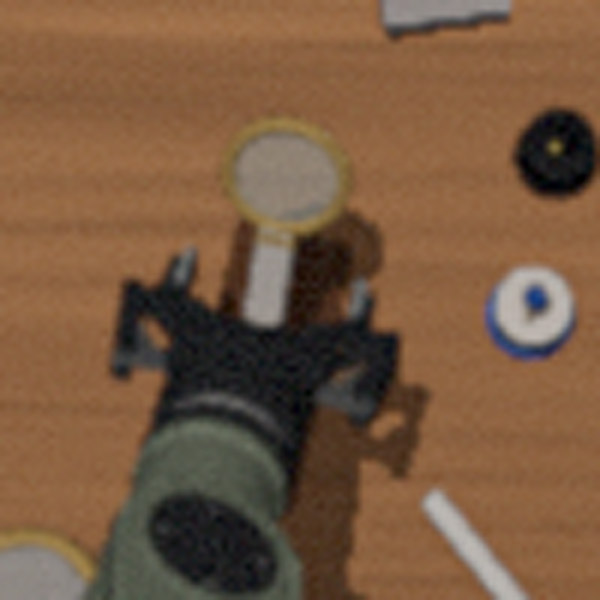

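```bash
cat >> h.py <<'E'
def RGt(deg): return R.from_rotvec(EY*np.radians(deg)).as_matrix()@RG
E
python3 - <<'E'
from h import *
Rn=RGt(15)
goal(GRIP+.021*Rn[:,2],Rn)
goal(GRIP+.000*Rn[:,2],Rn)
E
```

```text
t 3.5 tcp [0.5261 0.07   0.1063] shift [0.0272 0.0018 0.0167] turn [0.0052 0.235  0.0022]
t 3.5 tcp [0.5261 0.07   0.1063] shift [ 0.017   0.0021 -0.0241] turn [0.0052 0.235  0.0022]
```

Call:
{"method": "apply_moves", "body": {"steps": [{"x": 0, "y": 0, "z": -0.01, "wx": 0.001, "wy": 0.03, "wz": 0, "jaw": 0}, {"x": 0.004, "y": 0, "z": -0.02, "wx": 0.002, "wy": 0.08, "wz": 0, "jaw": 0}, {"x": 0.01, "y": 0.001, "z": -0.02, "wx": 0.004, "wy": 0.13, "wz": 0.001, "jaw": 0}, {"x": 0.014, "y": 0.002, "z": -0.02, "wx": 0.005, "wy": 0.18, "wz": 0.002, "jaw": 0}, {"x": 0.017, "y": 0.002, "z": -0.02, "wx": 0.005, "wy": 0.22, "wz": 0.002, "jaw": 0}, {"x": 0.017, "y": 0.002, "z": -0.02, "wx": 0.005, "wy": 0.235, "wz": 0.002, "jaw": 0}, {"x": 0.017, "y": 0.002, "z": -0.02, "wx": 0.005, "wy": 0.235, "wz": 0.002, "jaw": 0}, {"x": 0.017, "y": 0.002, "z": -0.02, "wx": 0.005, "wy": 0.235, "wz": 0.002, "jaw": 0}]}}

```text
time_s: 4.3
tcp_pos: [0.5121, 0.0731, 0.1069]
eef_rot: [0.084, 0.962, -0.023, 0.257]
ft_force: [0.8, 0.4, -0.2]
opening: 0.0851
```

```bash
python3 - <<'E'
from h import *
Rn=RGt(15);print(observe()['joint_positions'].round(3))
goal(GRIP+.021*Rn[:,2],Rn)
E
```

```text
[ 0.04  -0.003  2.166 -0.235  0.477 -1.174]
t 4.3 tcp [0.5121 0.0731 0.1069] shift [-0.0019  0.0007  0.0383] turn [-0.0001 -0.0008 -0.0001]
```

Joints are comfortable now. Advance 19 mm, then close.

Call:
{"method": "apply_moves", "body": {"steps": [{"x": 0, "y": 0, "z": 0.015, "wx": 0, "wy": 0, "wz": 0, "jaw": 0}, {"x": -0.002, "y": 0.001, "z": 0.03, "wx": 0, "wy": 0, "wz": 0, "jaw": 0}, {"x": -0.002, "y": 0.001, "z": 0.038, "wx": 0, "wy": 0, "wz": 0, "jaw": 0}, {"x": -0.002, "y": 0.001, "z": 0.038, "wx": 0, "wy": 0, "wz": 0, "jaw": 0.2}, {"x": -0.002, "y": 0.001, "z": 0.038, "wx": 0, "wy": 0, "wz": 0, "jaw": 0.35}, {"x": -0.002, "y": 0.001, "z": 0.038, "wx": 0, "wy": 0, "wz": 0, "jaw": 0.45}, {"x": -0.002, "y": 0.001, "z": 0.038, "wx": 0, "wy": 0, "wz": 0, "jaw": 0.55}, {"x": -0.002, "y": 0.001, "z": 0.038, "wx": 0, "wy": 0, "wz": 0, "jaw": 0.6}], "grip_force": 50}}

```text
time_s: 5.1
tcp_pos: [0.523, 0.0718, 0.0914]
eef_rot: [0.085, 0.962, -0.022, 0.258]
ft_force: [-0.5, -0.6, 0.5]
opening: 0.0341
```

```bash
python3 - <<'E'
from h import *
print(observe()['joint_positions'].round(3))
goal(GRIP+.021*RGt(15)[:,2],RGt(15))
for c,u,v,w,h,s in[("scene",240,110,130,120,5),("top",220,170,100,100,6)]:
    im=read_camera(c); im=crop(im,u,v,w,h,s)
    cv2.imwrite(f"pics/d_{c}.png",im)
E
```

```text
[ 0.035  0.053  2.152 -0.25   0.434 -1.16 ]
t 5.1 tcp [0.523  0.0718 0.0914] shift [ 0.0018 -0.0004  0.0003] turn [ 0.0002 -0.0003 -0.0006]
```

View pics/d_scene.png

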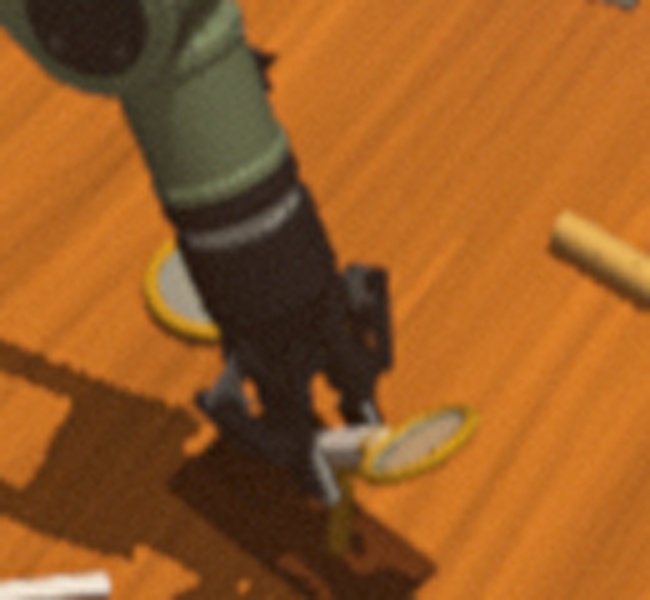

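View pics/d_top.png

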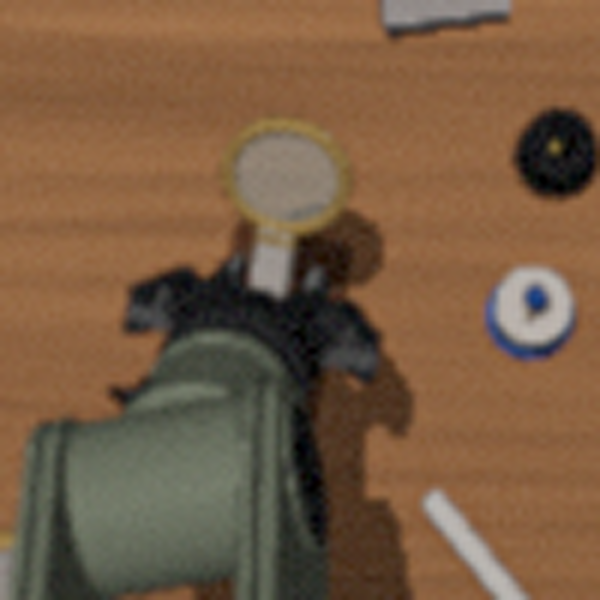

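Call:
{"method": "apply_moves", "body": {"steps": [{"x": 0, "y": 0, "z": 0, "wx": 0, "wy": 0, "wz": 0, "jaw": 0.68}, {"x": 0, "y": 0, "z": 0, "wx": 0, "wy": 0, "wz": 0, "jaw": 0.73}, {"x": 0, "y": 0, "z": 0, "wx": 0, "wy": 0, "wz": 0, "jaw": 0.77}, {"x": 0, "y": 0, "z": 0, "wx": 0, "wy": 0, "wz": 0, "jaw": 0.82}, {"x": 0, "y": 0, "z": 0, "wx": 0, "wy": 0, "wz": 0, "jaw": 0.9}, {"x": 0, "y": 0, "z": 0, "wx": 0, "wy": 0, "wz": 0, "jaw": 1}, {"x": 0, "y": 0, "z": 0, "wx": 0, "wy": 0, "wz": 0, "jaw": 1}, {"x": 0, "y": 0, "z": 0, "wx": 0, "wy": 0, "wz": 0, "jaw": 1}], "grip_force": 50}}

```text
time_s: 6.0
tcp_pos: [0.523, 0.0718, 0.0913]
eef_rot: [0.085, 0.962, -0.022, 0.258]
ft_force: [-4.1, 0.2, 5.9]
opening: 0.0192
```

```bash
python3 - <<'E'
from h import *
S=observe();print(S['ft_force'],S['ft_torque'],S['opening'])
Rn=RGt(15)
goal(S['tcp_pos']+.12*EX,Rn)
goal(S['tcp_pos']+.12*magpts(0,0,-.165)[1],Rn)
E
```

```text
[-4.08353188  0.20267202  5.8799107 ] [ 0.21195016  0.35073631 -0.13249437] 0.019177057004340834
t 6.0 tcp [0.523  0.0718 0.0913] shift [-2.318e-01  2.000e-04 -6.230e-02] turn [ 0.0003 -0.0006 -0.0009]
t 6.0 tcp [0.523  0.0718 0.0913] shift [-0.2318  0.0019 -0.0623] turn [ 0.0003 -0.0006 -0.0009]
```

Call:
{"method": "apply_moves", "body": {"steps": [{"x": 0, "y": 0, "z": -0.002, "wx": 0, "wy": 0, "wz": 0, "jaw": 1}, {"x": -0.005, "y": 0, "z": -0.004, "wx": 0, "wy": 0, "wz": 0, "jaw": 1}, {"x": -0.015, "y": 0, "z": -0.006, "wx": 0, "wy": 0, "wz": 0, "jaw": 1}, {"x": -0.025, "y": 0, "z": -0.009, "wx": 0, "wy": 0, "wz": 0, "jaw": 1}, {"x": -0.035, "y": 0, "z": -0.0115, "wx": 0, "wy": 0, "wz": 0, "jaw": 1}, {"x": -0.045, "y": 0, "z": -0.014, "wx": 0, "wy": 0, "wz": 0, "jaw": 1}, {"x": -0.052, "y": 0, "z": -0.016, "wx": 0, "wy": 0, "wz": 0, "jaw": 1}, {"x": -0.055, "y": 0, "z": -0.017, "wx": 0, "wy": 0, "wz": 0, "jaw": 1}]}}

```text
time_s: 6.8
tcp_pos: [0.5431, 0.068, 0.113]
eef_rot: [0.085, 0.962, -0.023, 0.258]
ft_force: [-0.8, -0.2, -0.9]
opening: 0.0193
```

```bash
python3 - <<'E'
from h import *
S=observe();print(S['ft_force'],S['ft_torque'],S['opening'])
for c,u,v,w,h,s in[("scene",240,110,130,120,5),("top",220,170,100,100,6)]:
    im=read_camera(c); im=crop(im,u,v,w,h,s)
    cv2.imwrite(f"pics/e_{c}.png",im)
E
```

```text
[-0.83148644 -0.20249033 -0.92791527] [0.26724553 0.35594012 0.00210193] 0.01932579011337647
```

View pics/e_scene.png

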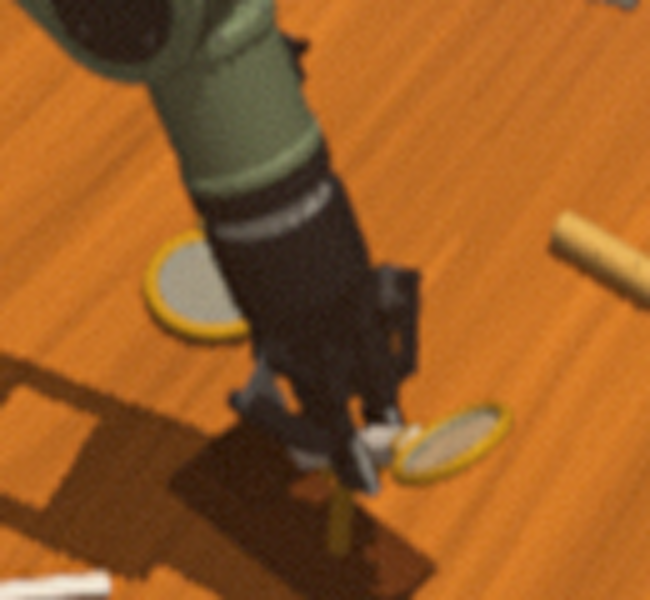

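View pics/e_top.png

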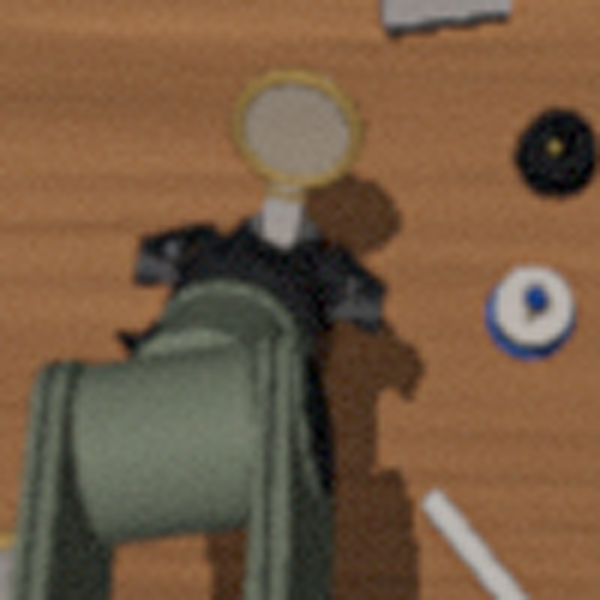

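Call:
{"method": "apply_moves", "body": {"steps": [{"x": -0.01, "y": 0, "z": -0.003, "wx": 0, "wy": 0, "wz": 0, "jaw": 1}, {"x": -0.03, "y": 0, "z": -0.008, "wx": 0, "wy": 0, "wz": 0, "jaw": 1}, {"x": -0.055, "y": 0, "z": -0.015, "wx": 0, "wy": 0, "wz": 0, "jaw": 1}, {"x": -0.08, "y": 0, "z": -0.021, "wx": 0, "wy": 0, "wz": 0, "jaw": 1}, {"x": -0.11, "y": 0, "z": -0.03, "wx": 0, "wy": 0, "wz": 0, "jaw": 1}, {"x": -0.14, "y": 0, "z": -0.038, "wx": 0, "wy": 0, "wz": 0, "jaw": 1}, {"x": -0.17, "y": 0, "z": -0.046, "wx": 0, "wy": 0, "wz": 0, "jaw": 1}, {"x": -0.19, "y": 0, "z": -0.051, "wx": 0, "wy": 0, "wz": 0, "jaw": 1}]}}

```text
time_s: 7.7
tcp_pos: [0.6131, 0.0557, 0.1843]
eef_rot: [0.085, 0.962, -0.022, 0.259]
ft_force: [-0.2, 0.5, -0.8]
opening: 0.0191
```

```bash
python3 - <<'E'
from h import *
S=observe();print(S['ft_force'],S['ft_torque'],S['opening'],S['joint_positions'].round(3))
for c in("scene","top"):
    im=read_camera(c); cv2.imwrite(f"pics/f_{c}.png",im)
    for t in("lens","mag_grip","magnifier","stone_red"):
        print(c,t,[(round(d['p'],2),np.round(d['xy'],1)) for d in pinpoint(t,c)])
E
```

```text
[-0.24564173  0.46023114 -0.77056856] [0.06368466 0.27646088 0.00404917] 0.019106028095748514 [-0.007  0.069  1.897 -0.137  0.66  -1.315]
scene lens [(0.85, array([284.8, 167.6])), (0.81, array([359.7, 196.3]))]
scene mag_grip [(0.96, array([283.3, 143.8])), (0.57, array([236.9, 229.6]))]
scene magnifier [(0.84, array([257.6, 228.5])), (0.81, array([315.3, 196.8])), (0.66, array([283.7, 116.2]))]
scene stone_red [(0.9, array([274.8, 340.2])), (0.64, array([295.1, 304.1])), (0.64, array([310.5, 271.8]))]
top lens [(0.77, array([313.8, 278. ])), (0.67, array([275.4, 164. ])), (0.62, array([222.4, 272.4]))]
top mag_grip [(0.84, array([272.9, 182.2])), (0.8, array([196.7, 284. ])), (0.54, array([302.5, 269.8]))]
top magnifier [(0.89, array([160.3, 304.9])), (0.68, array([290.6, 253.2]))]
top stone_red [(0.73, array([340.3, 189.5])), (0.7, array([310.7, 191.1])), (0.61, array([367.5, 184.8]))]
```

View pics/f_scene.png

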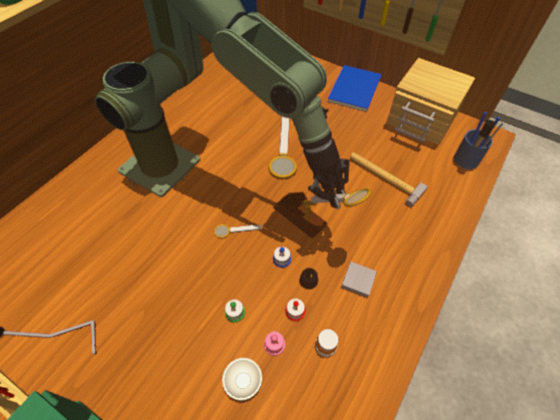

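View pics/f_top.png

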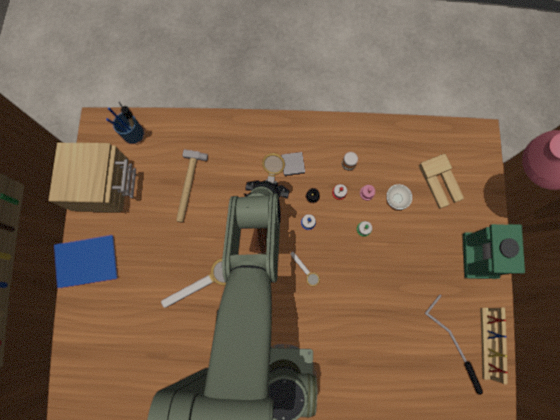

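```bash
cat >> h.py <<'E'
def pose_mag(lens,phi,off=(.069,0,0),ROT=None):
    """target TCP for lens position, level, handle yaw phi; off = lens rel grasp point in mag axes"""
    M=np.c_[[np.cos(phi),np.sin(phi),0],[-np.sin(phi),np.cos(phi),0],[0,0,1]]
    M0=np.c_[EX,EY,EZ]
    Rt=M@M0.T@RGt(15)
    g=np.asarray(lens)-M@np.asarray(off)
    return g+.021*Rt[:,2],Rt
E
python3 - <<'E'
from h import *
S=observe();Rc=R.from_quat(S['eef_rot']).as_matrix()
M=Rc@RGt(15).T@np.c_[EX,EY,EZ]
g=S['tcp_pos']-.021*Rc[:,2]
print("lens expected",g+.069*M[:,0],"free end",g-.108*M[:,0])
L,res=tri([359.7,196.3],[275.4,164.0]);print(L,res,M.T@(L-g))
for c in("scene","top"):print(proj(g+.069*M[:,0],c))
for c,u,v,w,h,s in[("scene",300,140,100,100,6),("top",225,130,100,100,6)]:
    im=crop(cv2.imread(f"pics/f_{c}.png"),u,v,w,h,s)
    q=np.linspace(0,6.28,40);l=g+.069*M[:,0]
    cv2.polylines(im,[np.array([np.round((proj(l+.034*(M[:,0]*np.cos(a)+M[:,1]*np.sin(a)),c)-[u,v]+.5)*s).astype(int) for a in q])],True,(255,255,0),1)
    cv2.imwrite(f"pics/g_{c}.png",im)
goal(g+[0.0,0,.03]+.021*pose_mag([0,0,0],YAW)[1][:,2],pose_mag([0,0,0],YAW)[1])
E
```

```text
lens expected [0.6479056  0.04952495 0.24793566] free end [0.52441814 0.07141935 0.12303148]
[0.65375674 0.04629025 0.25662548] [-2.15942955  0.46776468 -1.58500003 -2.39577491] [ 0.07961572 -0.00216315  0.00169364]
[355.30840452 196.93556101]
[272.71278625 164.39047153]
t 8.2 tcp [0.6101 0.0562 0.181 ] shift [-0.0003  0.     -0.0643] turn [ 1.000e-04  7.481e-01 -3.000e-04]
```

View pics/g_scene.png

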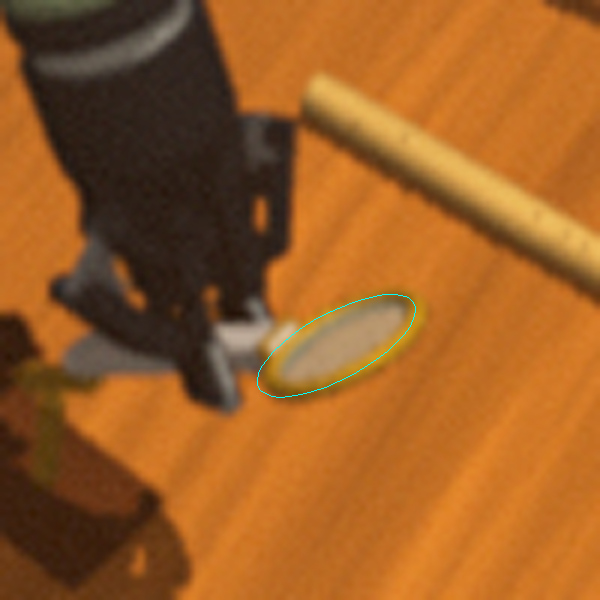

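View pics/g_top.png

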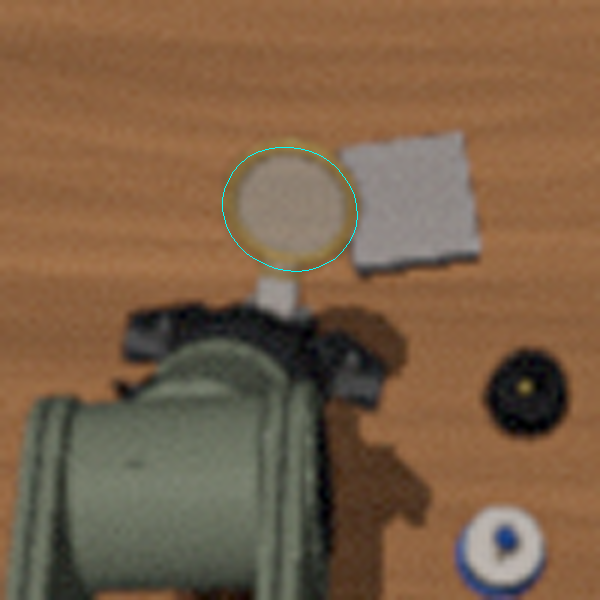

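Call:
{"method": "apply_moves", "body": {"steps": [{"x": 0, "y": 0, "z": -0.005, "wx": 0, "wy": 0.05, "wz": 0, "jaw": 1}, {"x": 0, "y": 0, "z": -0.015, "wx": 0, "wy": 0.16, "wz": 0, "jaw": 1}, {"x": 0, "y": 0, "z": -0.025, "wx": 0, "wy": 0.28, "wz": 0, "jaw": 1}, {"x": 0, "y": 0, "z": -0.035, "wx": 0, "wy": 0.4, "wz": 0, "jaw": 1}, {"x": 0, "y": 0, "z": -0.045, "wx": 0, "wy": 0.52, "wz": 0, "jaw": 1}, {"x": 0, "y": 0, "z": -0.055, "wx": 0, "wy": 0.63, "wz": 0, "jaw": 1}, {"x": 0, "y": 0, "z": -0.062, "wx": 0, "wy": 0.72, "wz": 0, "jaw": 1}, {"x": 0, "y": 0, "z": -0.064, "wx": 0, "wy": 0.748, "wz": 0, "jaw": 1}]}}

```text
time_s: 9.0
tcp_pos: [0.5965, 0.0583, 0.2088]
eef_rot: [0.087, 0.988, 0.012, -0.13]
ft_force: [0.2, -0.9, -1.8]
opening: 0.0195
```

```bash
python3 - <<'E'
from h import *
S=observe();print(S['ft_force'],S['opening'],S['joint_positions'].round(3))
t,Rt=pose_mag([.635,-.1815,.165],-.27)
goal(t,Rt)
E
```

```text
[ 0.18864175 -0.924116   -1.81658547] 0.01945990680073665 [-0.063  0.448  1.296  0.03   1.658 -1.459]
t 9.0 tcp [0.5965 0.0583 0.2088] shift [-0.0445 -0.4448  0.1206] turn [-0.023  -0.0001  0.0866]
```

Call:
{"method": "apply_moves", "body": {"steps": [{"x": -0.002, "y": -0.02, "z": 0.005, "wx": -0.001, "wy": 0, "wz": 0.004, "jaw": 1}, {"x": -0.007, "y": -0.07, "z": 0.019, "wx": -0.004, "wy": 0, "wz": 0.014, "jaw": 1}, {"x": -0.013, "y": -0.135, "z": 0.037, "wx": -0.007, "wy": 0, "wz": 0.026, "jaw": 1}, {"x": -0.021, "y": -0.21, "z": 0.057, "wx": -0.011, "wy": 0, "wz": 0.041, "jaw": 1}, {"x": -0.029, "y": -0.29, "z": 0.079, "wx": -0.015, "wy": 0, "wz": 0.056, "jaw": 1}, {"x": -0.036, "y": -0.36, "z": 0.098, "wx": -0.019, "wy": 0, "wz": 0.07, "jaw": 1}, {"x": -0.042, "y": -0.42, "z": 0.114, "wx": -0.022, "wy": 0, "wz": 0.082, "jaw": 1}, {"x": -0.0445, "y": -0.445, "z": 0.12, "wx": -0.023, "wy": 0, "wz": 0.087, "jaw": 1}]}}

```text
time_s: 9.8
tcp_pos: [0.5602, -0.1641, 0.1445]
eef_rot: [0.135, 0.982, 0.017, -0.129]
ft_force: [-0.3, 0.4, -0.5]
opening: 0.0193
```

Call:
{"method": "apply_moves", "body": {"steps": [{"x": 0, "y": 0, "z": 0, "wx": 0, "wy": 0, "wz": 0, "jaw": 1}, {"x": 0, "y": 0, "z": 0, "wx": 0, "wy": 0, "wz": 0, "jaw": 1}, {"x": 0, "y": 0, "z": 0, "wx": 0, "wy": 0, "wz": 0, "jaw": 1}, {"x": 0, "y": 0, "z": 0, "wx": 0, "wy": 0, "wz": 0, "jaw": 1}, {"x": 0, "y": 0, "z": 0, "wx": 0, "wy": 0, "wz": 0, "jaw": 1}, {"x": 0, "y": 0, "z": 0, "wx": 0, "wy": 0, "wz": 0, "jaw": 1}, {"x": 0, "y": 0, "z": 0, "wx": 0, "wy": 0, "wz": 0, "jaw": 1}, {"x": 0, "y": 0, "z": 0, "wx": 0, "wy": 0, "wz": 0, "jaw": 1}]}}

```text
time_s: 10.6
tcp_pos: [0.5621, -0.1611, 0.1457]
eef_rot: [0.133, 0.983, 0.018, -0.129]
ft_force: [0.3, -0.5, -1.3]
opening: 0.0192
```

```bash
cat > look.py <<'E'
import sys
from h import *
np.set_printoptions(precision=4,suppress=True)
tag=sys.argv[1]
S=observe();print(S['tcp_pos'],S['ft_force'],S['opening'],S['joint_positions'].round(3))
Rc=R.from_quat(S['eef_rot']).as_matrix();M=Rc@RGt(15).T@np.c_[EX,EY,EZ];g=S['tcp_pos']-.021*Rc[:,2]
l=g+.069*M[:,0];print("exp lens",l,"M x,z",M[:,0],M[:,2])
for c,u,v,w,h,s in[("scene",230,220,130,100,6),("top",280,150,100,95,6)]:
    im=read_camera(c);cv2.imwrite(f"pics/{tag}_{c}_full.png",im); im=crop(im,u,v,w,h,s)
    cv2.imwrite(f"pics/{tag}_{c}_raw.png",im)
    q=np.linspace(0,6.28,40)
    P=lambda X:np.round((proj(X,c)-[u,v]+.5)*s).astype(int)
    cv2.polylines(im,[np.array([P(l+.034*(M[:,0]*np.cos(a)+M[:,1]*np.sin(a))) for a in q])],True,(255,255,0),1)
    for d in (-.108,.037): 
        cv2.line(im,tuple(P(g+M[:,0]*d+M[:,1]*.01)),tuple(P(g+M[:,0]*d-M[:,1]*.01)),(255,255,0),1)
    cv2.imwrite(f"pics/{tag}_{c}.png",im)
    for t in("lens","stone_red"):
        print(c,t,[(round(d['p'],2),np.round(d['xy'],1)) for d in pinpoint(t,c)])
    print("exp px",proj(l,c))
E
python3 look.py k
```

```text
[ 0.5621 -0.1611  0.1457] [ 0.283  -0.5242 -1.2804] 0.019206081835504173 [-0.408  0.48   1.386 -0.035  1.534 -1.703]
exp lens [ 0.6339 -0.1809  0.1661] M x,z [ 0.9639 -0.2663  0.0013] [-0.0013  0.0002  1.    ]
scene lens [(0.81, array([225.1, 233. ])), (0.78, array([283., 167.]))]
scene stone_red [(0.74, array([275.7, 341.1])), (0.64, array([295.1, 302.6])), (0.59, array([242.6, 380.3])), (0.45, array([310.8, 271.9]))]
exp px [297.4324 285.0629]
top lens []
top stone_red [(0.61, array([367.6, 184.7])), (0.47, array([313.4, 189.9]))]
exp px [345.5951 179.12  ]
```

View pics/k_scene.png

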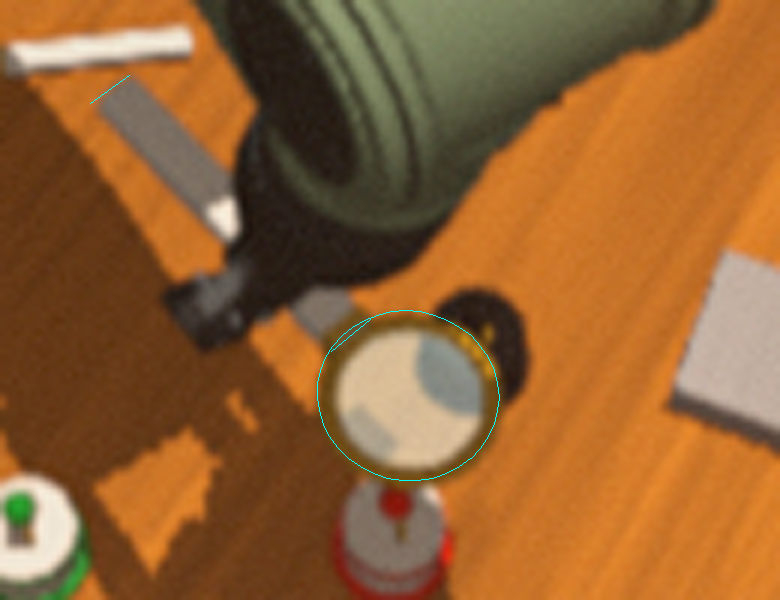

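View pics/k_top.png

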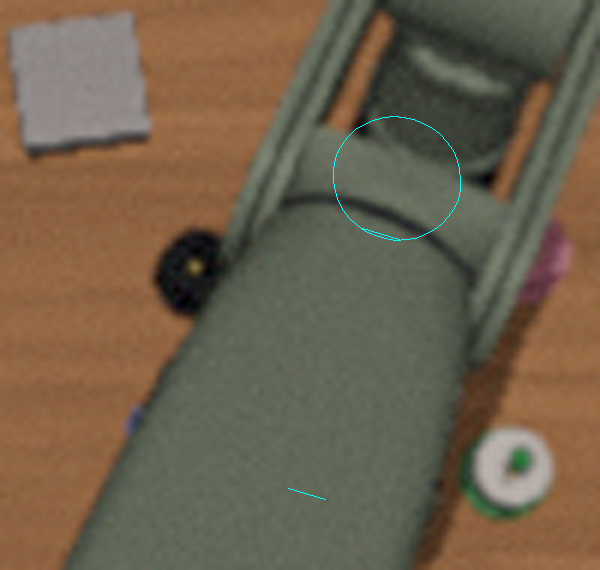

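```bash
python3 - <<'E'
import cv2
im=cv2.imread("pics/k_scene_full.png")
a=cv2.resize(im[265:310,275:335],None,fx=12,fy=12,interpolation=cv2.INTER_CUBIC)
cv2.imwrite("pics/z1.png",a)
b=cv2.resize(im[225:275,235:295],None,fx=12,fy=12,interpolation=cv2.INTER_CUBIC)
cv2.imwrite("pics/z2.png",b)
E
```

```text
(no output)
```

View pics/z1.png

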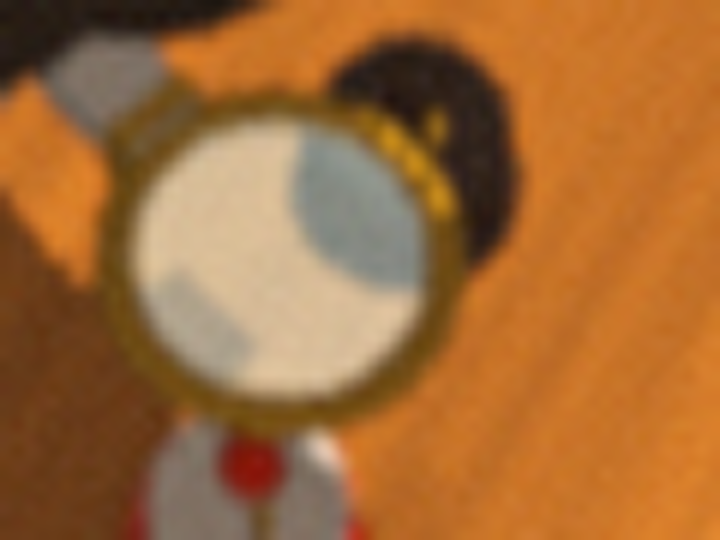

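View pics/z2.png

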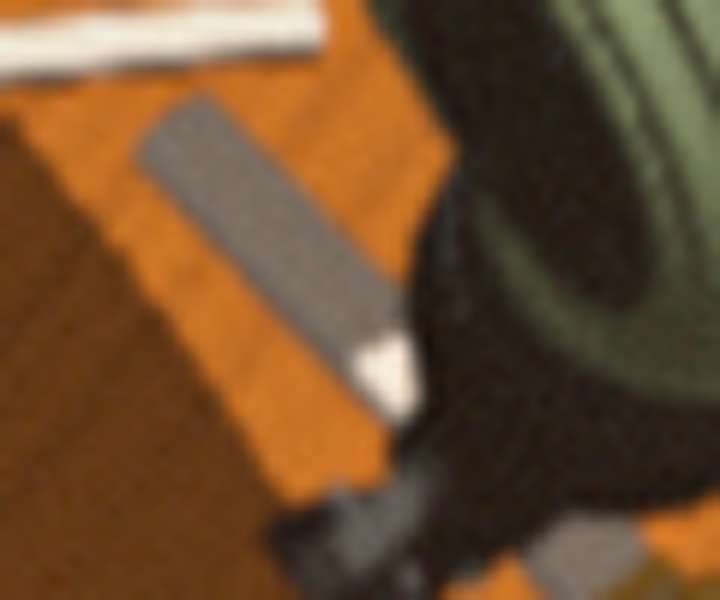

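```bash
python3 - <<'E'
from h import *
np.set_printoptions(precision=2,suppress=True)
S=observe();Rc=R.from_quat(S['eef_rot']).as_matrix();M=Rc@RGt(15).T@np.c_[EX,EY,EZ];g=S['tcp_pos']-.021*Rc[:,2]
print(S['time_s'],S['tcp_pos'])
l=g+.069*M[:,0]
def free(l,M):
    out=[]
    for y in(-.01,.01):
        for z in(-.007,.007): out.append(((proj(l-.177*M[:,0]+y*M[:,1]+z*M[:,2],"scene")-[235,225]+.5)*12-.5))
    return np.array(out)
print(free(l,M))
for d in(-3,-2,-1,1,2):
    Mp=R.from_rotvec(M[:,1]*np.radians(d)).as_matrix()@M
    print(d,free(l,Mp)[[1,3]].ravel(), "lens if about g",proj(g+.069*Mp[:,0],"scene"))
for dz in(0,-.005,-.01): print(proj(l+[0,0,dz],"scene"))
E
```

```text
10.9 [ 0.56 -0.16  0.15]
[[122.02 163.74]
 [117.07 128.33]
 [198.55 107.7 ]
 [194.56  71.91]]
-3 [119.98 151.48 196.83  95.32] lens if about g [297.37 284.44]
-2 [118.85 143.63 195.91  87.39] lens if about g [297.37 284.68]
-1 [117.88 135.91 195.15  79.58] lens if about g [297.36 284.91]
1 [116.43 120.88 194.14  64.37] lens if about g [297.32 285.35]
2 [115.95 113.58 193.88  56.97] lens if about g [297.29 285.56]
[297.34 285.13]
[297.25 286.04]
[297.16 286.94]
```

```bash
python3 - <<'E'
from h import *
np.set_printoptions(precision=4,suppress=True)
a=np.array([295.6,303.6]);b=np.array([341.2,189.2])
f=lambda p:np.r_[proj([*p,.056],"scene")-a,proj([*p,.056],"top")-b]
r=least_squares(f,[.63,-.18]);print(r.x,r.fun, onz(a,"scene",.056),onz(b,"top",.056))
P=onz(a,"scene",.056);print("scene-only lens px wanted",proj(P+[0,0,.08],"scene"))
t,Rt=pose_mag([*r.x,.136],-.27,off=(.0715,0,0));goal(t,Rt)
print(proj([*r.x,.136],"scene"))
E
```

```text
[ 0.6332 -0.1818] [-0.362  -0.1486 -0.0811 -0.5533] [ 0.6342 -0.1817  0.056 ] [ 0.6313 -0.1821  0.056 ]
scene-only lens px wanted [296.8481 290.7326]
t 10.9 tcp [ 0.5621 -0.1613  0.1456] shift [-0.0099 -0.0017  0.0593] turn [0.0002 0.0011 0.0001]
[296.4597 290.5763]
```

Call:
{"method": "apply_moves", "body": {"steps": [{"x": -0.001, "y": 0, "z": 0.005, "wx": 0, "wy": 0, "wz": 0, "jaw": 1}, {"x": -0.003, "y": -0.001, "z": 0.018, "wx": 0, "wy": 0.001, "wz": 0, "jaw": 1}, {"x": -0.006, "y": -0.001, "z": 0.033, "wx": 0, "wy": 0.001, "wz": 0, "jaw": 1}, {"x": -0.008, "y": -0.002, "z": 0.046, "wx": 0, "wy": 0.001, "wz": 0, "jaw": 1}, {"x": -0.0095, "y": -0.002, "z": 0.055, "wx": 0, "wy": 0.001, "wz": 0, "jaw": 1}, {"x": -0.01, "y": -0.002, "z": 0.059, "wx": 0, "wy": 0.001, "wz": 0, "jaw": 1}, {"x": -0.01, "y": -0.002, "z": 0.059, "wx": 0, "wy": 0.001, "wz": 0, "jaw": 1}, {"x": -0.01, "y": -0.002, "z": 0.059, "wx": 0, "wy": 0.001, "wz": 0, "jaw": 1}]}}

```text
time_s: 11.7
tcp_pos: [0.5594, -0.1615, 0.1161]
eef_rot: [0.133, 0.982, 0.018, -0.129]
ft_force: [0.6, -0.6, -1.9]
opening: 0.0193
```

Call:
{"method": "apply_moves", "body": {"steps": [{"x": 0, "y": 0, "z": 0, "wx": 0, "wy": 0, "wz": 0, "jaw": 1}, {"x": 0, "y": 0, "z": 0, "wx": 0, "wy": 0, "wz": 0, "jaw": 1}, {"x": 0, "y": 0, "z": 0, "wx": 0, "wy": 0, "wz": 0, "jaw": 1}, {"x": 0, "y": 0, "z": 0, "wx": 0, "wy": 0, "wz": 0, "jaw": 1}, {"x": 0, "y": 0, "z": 0, "wx": 0, "wy": 0, "wz": 0, "jaw": 1}, {"x": 0, "y": 0, "z": 0, "wx": 0, "wy": 0, "wz": 0, "jaw": 1}, {"x": 0, "y": 0, "z": 0, "wx": 0, "wy": 0, "wz": 0, "jaw": 1}, {"x": 0, "y": 0, "z": 0, "wx": 0, "wy": 0, "wz": 0, "jaw": 1}]}}

```text
time_s: 12.5
tcp_pos: [0.5592, -0.1614, 0.1159]
eef_rot: [0.133, 0.982, 0.018, -0.129]
ft_force: [0.2, 0.7, -0.9]
opening: 0.0192
```

```bash
python3 look.py m; python3 - <<'E'
from h import *
t,Rt=pose_mag([.6332,-.1818,.136],-.27,off=(.0715,0,0));goal(t,Rt);print(observe()['qd'].round(4))
im=cv2.imread("pics/m_scene_full.png")
cv2.imwrite("pics/z3.png",crop(im,270,262,62,50,12))
E
```

```text
[ 0.5592 -0.1614  0.1159] [ 0.191   0.7034 -0.8549] 0.019170845431394763 [-0.41   0.507  1.413 -0.036  1.481 -1.703]
exp lens [ 0.6309 -0.1813  0.1362] M x,z [ 0.9638 -0.2665  0.0002] [-0.0003 -0.0002  1.    ]
scene lens [(0.69, array([294.5, 289.7])), (0.61, array([219. , 232.9])), (0.55, array([286.8, 166.5]))]
scene stone_red [(0.85, array([294.6, 300.7])), (0.76, array([276.5, 340. ])), (0.52, array([312.4, 271.5]))]
exp px [295.7376 289.8394]
top lens [(0.91, array([219.8, 272.7]))]
top stone_red [(0.58, array([314.3, 188.8])), (0.52, array([369.4, 185.1]))]
exp px [344.3511 182.68  ]
t 12.8 tcp [ 0.5591 -0.1614  0.1158] shift [0.0001 0.0002 0.0003] turn [0.0002 0.0001 0.0003]
[-0.001  -0.0014  0.0004 -0.0007  0.0013 -0.0012]
```

View pics/z3.png

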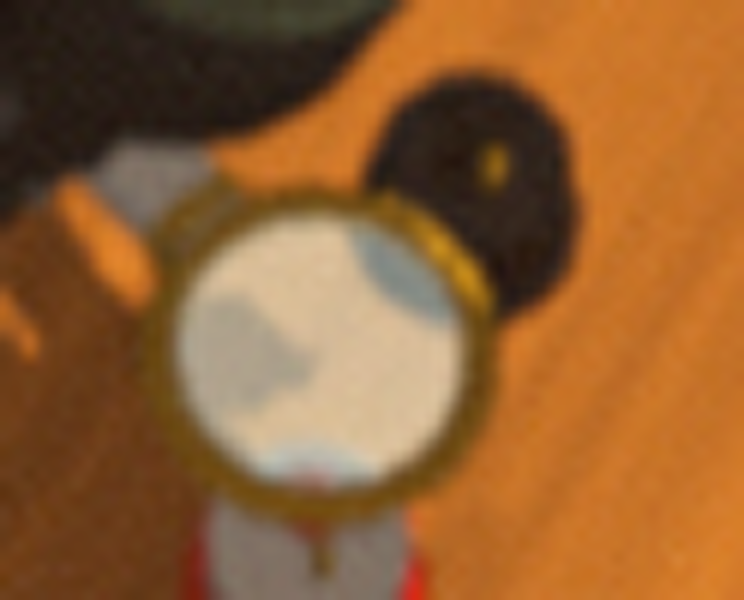

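View pics/m_scene_full.png

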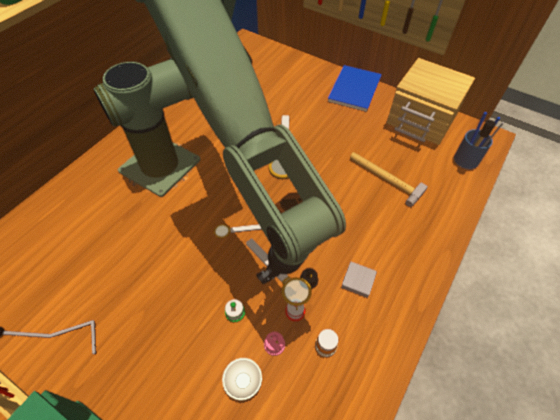

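The lens rim centre is at about (296.2, 290.8) in the scene picture, against a wanted (296.8, 290.7). That puts it within about 2 mm, and the arm is still.

```bash
python3 -c "
from workcell import *
hand_in();s=observe();print(s['time_s'],s['tcp_pos'],s['opening'])"
```

```text
the job is handed in; nothing more can be done
the job is handed in; nothing more can be done
```

I drew the middle-sized magnifier out of its holder and turned the lens level. It was held about 8 cm above the red stone when I handed the job in at about 12.8 s.

**Last checks**
- **Grip:** the fingers stood 19 mm apart on the 20 mm handle. The wrist read about 1 N and the joints were still.
- **Position:** worked out from the arm's pose, the lens is level, and its centre is at a height of 0.136 m, against 0.056 m for the stone. In the scene picture the lens centre is within 1 px, about 2 mm, of the spot straight above the stone.

**Less certain or off**
- **One view only:** the arm hid the lens from the top camera at the end. Height and level therefore rest on the arm's pose plus the scene view; I estimate a few mm and about 1° of doubt.
- **Blue stand:** the arm also hid it from the scene camera in the final picture. I saw no sign of contact with it, and the hand passed well above the stands.
- **Refused call:** one move call was rejected for missing keys and did nothing.
- **First approach:** the first approach at 45° ran into the fourth joint's range limit. I tilted the hand 15° steeper before gripping.

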